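# Level the balance shelf and hold its foot for the lock nut

### The job

Get the low marble balance shelf ready for the scale: lay the spirit level lengthwise on the middle of the marble (along the line from the two fixed feet to the levelling foot), press it firmly down so that it sits flat, and let go of it. Then take the black winged knob of the shelf's rubber-cushioned levelling foot, press it right down until the cushion gives no more, as the scale's weight will, and turn it until, with the foot so pressed, the bubble stands between the two lines of the vial. Finish still gripping the knob and pressing it right down with the bubble centred, so that I can tighten the lock nut; leave the two brass weights, the cup and the spanner where they are.

Things in the scene. Friction and masses are not known exactly. Their poses are not given: they have to be found in the camera images.
- level: the loose spirit level, 150 x 24 x 34 mm (length x, width y, height z), 0.16 kg: blue web, aluminium edges, black end caps, bright green vial with two black lines in the middle of its top. Origin: centre of its underside; x along its length. Grip it anywhere across its 24 mm width
- bubble (a joint): where the bubble stands along the vial, m from its middle, plus towards the level's own +x end. It runs to the higher end, 0.70 mm per mrad of tilt, at most 21 mm each way, and takes about a second to settle. The pale bubble is 14 mm long, the two lines are 19 mm apart, so it is between them within 2.5 mm
- vial (a point): middle of the vial, on the level 29.5 mm above its underside
- slab_top (a point): middle of the shelf's marble top, about 52 mm above the table; x points along the shelf from the two fixed feet to the levelling foot, z up. Slab with its flush steel frame: 284 mm (x) by 150 mm (y). The fixed feet stand 115 mm behind this point, the axis of the levelling foot 180 mm ahead along x, on a 40 mm wide tongue. The shelf cannot slide
- knob: black winged knob of the levelling foot, with spindle and brass lock nut. Origin on the foot's upright axis, about 19 mm above the table when unloaded. Above the origin: round skirt, 48 mm in diameter, from 50 to 58 mm; then the wing from 58 to 90 mm, 42 mm long along x, 14 mm thick along y, to be gripped across its thickness from above
- foot (a joint): how far the levelling foot is pressed into its rubber cushion, read as the angle of its link about the fixed feet, rad: 0 = unloaded, 0.0102 = right down on a hard stop, 3 mm lower at the knob. It begins to give at about 3 to 4 N on the knob, is right down at 8 to 9 N, and springs back when let go. Pressing lowers this end of the shelf by as much
- weight_100: brass weight with a knob, 27 mm wide, 30 mm high, standing behind the shelf: leave alone. Origin: centre of its underside
- weight_50: smaller brass weight with a knob, 22 mm wide, 24 mm high, behind the shelf: leave alone. Origin: centre of its underside
- cup: small speckled white porcelain cup, 60 mm wide, 52 mm high: leave alone. Origin: centre of its underside
- spanner: steel spanner 150 mm long for the lock nut, lying left of the work near the table's front edge: leave alone. Origin: its middle, x along its length
- wing (a point): where to grip the knob's wing: on its axis, 80 mm above its origin, 22 mm over the skirt. Turning the knob clockwise seen from above raises this end of the shelf by 10 mm a turn, i.e. 3.8 mm of bubble per radian. It turns stiffly (0.05 N m), stays where left and keeps its height. At the start this end is too low for a pressed foot, by about 1.4 to 3.0 rad of knob
- board: the tilting top of the shelf: marble slab, dark steel frame and tongue, 1.1 kg. Origin on the pin of the fixed feet, 22 mm above the table, midway across; x along the shelf towards the levelling foot, z up

How it is judged:
By the outcome, as a careful person would: the job done as asked, in the order asked, and still so for the second after the job is handed in, while the arm keeps its last pose, push and grip.
It also fails if it takes over 72 s, if anything falls off the work surface, if the arm or the gripper's body presses on something with over 40 N, if the wrist force passes 120 N, or if a joint passes its speed limit or range.

### The arm

A 7-joint arm with a two-finger parallel gripper is mounted at the origin on a cart in front of the work surface, level with it; the furniture and walls round the work are solid. World frame = base frame: x ahead of the robot, y to its left, z up, the work surface at z = 0. Lengths are in m, angles in rad, forces in N, time in s.
With the tool pointing down it reaches from about 0.4 to 0.85 m from the base axis. Payload 10.4 kg.
Tool frame: the origin (TCP) lies on the centre line of the jaws, within the pads' length; the fingertips stand 14 mm ahead of it and the grasp point (between the pads) lies 5 mm behind it; z points along the fingers, y is the line along which they close (so a half turn about z gives the same grasp; the last joint's range is limited). The gripper opens to 85 mm and grips with 20 to 120 N. Pads are 22 mm wide; open, the fingers measure 114 mm over their backs; the gripper's body (76 mm by 85 mm) begins 54 mm behind the grasp point. The pads swing forward as they close: fully open they stand 13 mm farther back than shut.
Start: joints at [-1.154, 0.332, -0.065, 1.46, 0.022, 1.35, -0.088], TCP at [0.266, 0.566, 0.245] pointing down, gripper open.
Joint ranges: [-2.6, 2.6], [-0.5, 2.12], [-1.47, 1.34], [0.16, 2.42], [-1.27, 4.41], [0.06, 2.06], [-2.6, 2.6]. Speed limits (rad/s): [2.22, 2.22, 2.79, 2.79, 3.14, 3.14, 3.14].

### API

Orientations are given as a unit quaternion [w, x, y, z].
In Python, from bench import r gives the robot as it stands. The module is installed in compiled form; this text tells all that it offers.
- The arm moves only by the tool step_arm, never from a script. Its argument "commands" is a list of rows, each a list of 3 entries, a list of its own where there are three numbers: the shift along the tool's x, y, z in mm, then the turn, a rotation vector about the tool's x, y, z in rad, then the finger opening in mm, from 0 to 85.4. A call has 1 to 5 rows; each row shifts and turns the commanded pose from where the row before left it, along the tool's axes as they then stand; what a row does not reach is not made up. A row lasts 1/12 s, in which the tool goes at most 41.7 mm and 7.16 degrees, less where a joint would pass 70% of its speed; a pose out of reach is approached as far as the arm can. A call is refused whole if a number of a shift passes 41.7 or a number of a turn 0.125, either way. A call with a gripper value outside its range is refused whole. The fingers move at their own pace and stop on an object; the grip force is fixed at half the most. Time passes only in rows, so rows that do not move let the fingers close. It gives the time, the measured TCP pose, the force, the opening and the grip force at its end, in the units of the state.
- r.state(): the state, without advancing time (a new reading comes with each control period).
- r.get_image(name): name is "side" or "top"; returns a dict with "frame" (420x560x3 uint8, red, green, blue), "fx", "fy", "cx", "cy" (pixels), "world_to_cam" (4x4, takes a point from world to camera coordinates). Camera axes: x right, y down, z forward; pixel columns grow to the right and rows downward; lengths in m; the calibration is good to about 2 mm. A picture is of the moment at which its call begins. There is no depth.
- r.sign_off(): hands the job in; it is judged then, once.
The state is a dict: "t": time; "q": joint angles; "qvel": joint speeds; "joint_efforts": joint torques, N m; "ee_pos": TCP position; "tcp_rot": TCP orientation; "wrist_force": force on the tool from outside, world axes, zero at the start; "wrist_torque": the same for the moment, N m; "finger_gap": finger opening in m; "gripper_force": force on a finger pad.
Only numpy, scipy, OpenCV 4.12 (cv2) and the standard library are available. Lean on these libraries where they do the work, as an engineer would, in place of code of your own. Each camera call takes 0.05 s, during which the arm holds its last target. There are 200 camera calls.

## Working session

There is one attempt and no reset: what is moved stays moved. The work goes in short steps, Python scripts to look and compute and a tool call to move; the robot and the scene stay as the last step left them, time stands still between calls to the robot, and variables do not carry over. Pictures are saved under pics/ and viewed, at most 10 in all, crops included, and the job is handed in when it is done.

Besides the shell and the picture viewer there is one more tool, called after ">>>" by a JSON object that holds its "method" and its "body". step_arm: Moves the arm, as the interface text tells. Its arguments: {"type":"object","properties":{"commands":{"type":"array"}},"required":["commands"]}

```bash
mkdir -p pics; python3 - <<'E'
from bench import r
import cv2,numpy as np
for n in("side","top"):
    d=r.get_image(n); cv2.imwrite(f"pics/{n}0.png",d["frame"][:,:,::-1])
    print(n,d["fx"],d["fy"],d["cx"],d["cy"],np.round(d["world_to_cam"],4).tolist())
s=r.state();print({k:np.round(v,4).tolist() for k,v in s.items()})
E
```

```text
side 386.42624456730687 386.42624456730687 278.00668579594446 206.12836612172765 [[0.9713, -0.2379, -0.0066, -0.5664], [-0.162, -0.6409, -0.7503, 0.1649], [0.1743, 0.7298, -0.6611, 0.8191], [0.0, 0.0, 0.0, 1.0]]
top 513.6343183697863 513.6343183697863 283.55763050501326 206.8631674839716 [[-0.0152, -0.9998, -0.0099, 0.016], [-0.9808, 0.0169, -0.1942, 0.6183], [0.1944, 0.0068, -0.9809, 1.1878], [0.0, 0.0, 0.0, 1.0]]
{'t': 0.1, 'q': [-1.1536, 0.3328, -0.0647, 1.4608, 0.0216, 1.3499, -0.0885], 'qvel': [0.0013, -0.0008, -0.0002, -0.0038, 0.0018, 0.0007, -0.0012], 'joint_efforts': [0.001, -62.6744, 0.049, -39.2428, 0.0164, 0.007, -0.0], 'ee_pos': [0.2659, 0.5652, 0.2446], 'tcp_rot': [-0.0001, 0.2181, 0.9759, -0.0006], 'wrist_force': [0.4717, -0.9706, 0.3682], 'wrist_torque': [-0.0246, -0.0162, -0.0606], 'gripper_force': 0.0, 'finger_gap': 0.0852}
```

View pics/top0.png

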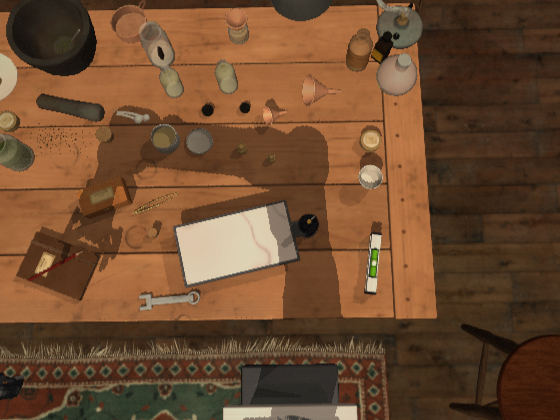

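View pics/side0.png

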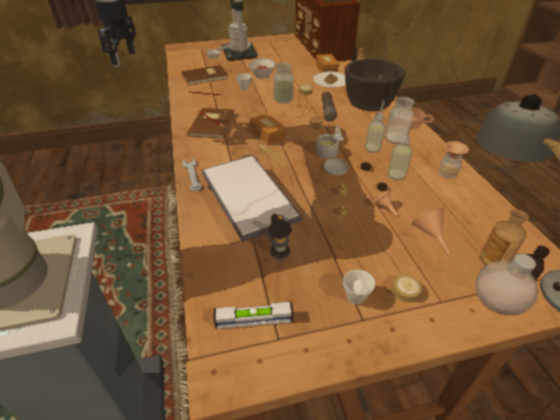

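The top view shows the level at about (373,264), the slab with its corners near (175,228), (286,202), (298,261) and (186,286), and the knob at (309,225). In the side view the level stands upright at (254,315) and the knob is at (281,238).

```bash
cat > h.py <<'E'
from bench import r
import cv2,numpy as np
def ray(d,px,z):
    R=d["world_to_cam"][:3,:3];t=d["world_to_cam"][:3,3]
    c=-R.T@t; v=R.T@np.array([(px[0]-d["cx"])/d["fx"],(px[1]-d["cy"])/d["fy"],1])
    return c+v*(z-c[2])/v[2]
def proj(d,p):
    q=d["world_to_cam"]@np.append(p,1); return np.array([q[0]/q[2]*d["fx"]+d["cx"],q[1]/q[2]*d["fy"]+d["cy"]])
def biggest(m):
    n,l,s,c=cv2.connectedComponentsWithStats(m.astype(np.uint8)); i=1+np.argmax(s[1:,4]); return l==i,c[i],s[i]
def green(f):
    f=f.astype(int); return (f[...,1]>f[...,0]+60)&(f[...,1]>f[...,2]+60)
def pts(m): return np.argwhere(m)[:,::-1].astype(np.float32)
E
python3 - <<'E'
from h import *
d=r.get_image("top");f=d["frame"].astype(int)
def sub(x0,x1,y0,y1,m):
    o=np.zeros(m.shape,bool);o[y0:y1,x0:x1]=m[y0:y1,x0:x1];return o
g=sub(350,400,220,310,green(d["frame"]));c=pts(g).mean(0);print("vial px",c,ray(d,c,.031))
m,c,s=biggest(sub(355,395,220,310,(f.min(2)>120)|green(d["frame"])))
rc=cv2.minAreaRect(pts(m));print("level",rc)
b=cv2.boxPoints(rc); w=np.array([ray(d,p,.034) for p in b]);print(w.round(4).tolist(),w.mean(0))
m,c,s=biggest(sub(160,310,190,300,f.min(2)>130))
rc=cv2.minAreaRect(pts(m));b=cv2.boxPoints(rc);w=np.array([ray(d,p,.052) for p in b]);print("slab",rc,w.round(4).tolist(),w.mean(0))
# dark knob
m,c,s=biggest(sub(300,325,205,245,f.max(2)<30));print("knob",c,s,ray(d,c,.08))
crop=np.hstack([cv2.resize(d["frame"][190:250,270:340],None,fx=5,fy=5),cv2.resize(d["frame"][225:301,335:405],None,fx=5,fy=4,interpolation=cv2.INTER_CUBIC)[:300]])
e=r.get_image("side")["frame"]
row2=np.hstack([cv2.resize(e[205:265,245:315],None,fx=5,fy=5),cv2.resize(e[290:340,205:305],(350,300))])
cv2.imwrite("pics/c1.png",np.vstack([crop,row2])[:,:,::-1])
E
```

```text
vial px [373.9394 262.0909] [ 0.48355928 -0.21170563  0.031     ]
level ((375.5, 254.5), (41.0, 9.0), 90.0)
[[0.5522, -0.2074, 0.034], [0.5518, -0.2294, 0.034], [0.452, -0.2243, 0.034], [0.4523, -0.2026, 0.034]] [ 0.50206212 -0.21592709  0.034     ]
slab ((227.44261169433594, 244.8688507080078), (58.231170654296875, 96.84709930419922), 76.67547607421875) [[0.5731, 0.2743, 0.052], [0.6246, 0.0444, 0.052], [0.4855, 0.0135, 0.052], [0.436, 0.2387, 0.052]] [0.52978325 0.14274273 0.052     ]
knob [308.22145329 225.20069204] [300 214  19  23 289] [ 0.56924032 -0.05208701  0.08      ]
```

View pics/c1.png

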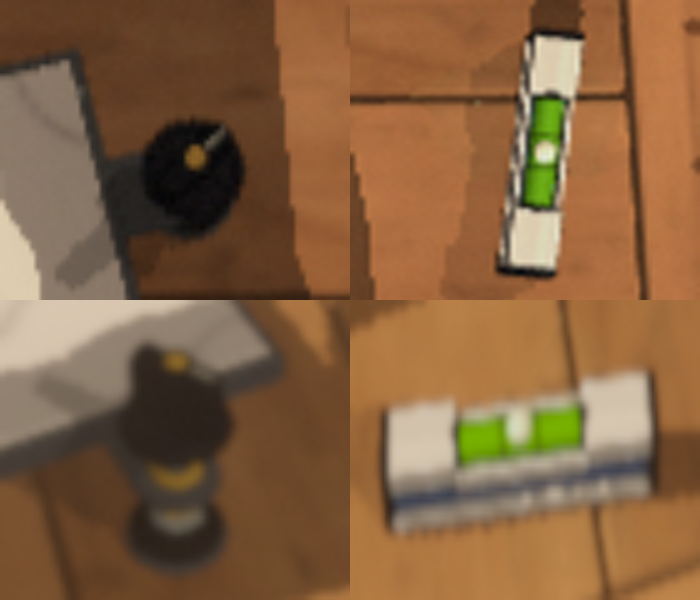

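The crop shows the brass knob top at about (309,221), with a white wing mark pointing to the upper right. The level's top face runs from about (371.4,292) to (377,234), with the bubble near the middle. Next I'll fit the poses and look at the wing with more contrast.

```bash
python3 - <<'E'
from h import *
from scipy.optimize import least_squares
d=r.get_image("top")
a=ray(d,(371.4,292.2),.034);b=ray(d,(377,233.9),.034);print("level ends",a,b,"mid",(a+b)/2,"len",np.linalg.norm(a-b),"ang",np.degrees(np.arctan2(*(b-a)[1::-1])))
px=np.array([(175,228),(286,201.5),(298,261.5),(186,286)])
# slab in order by local corners: knob end = right
loc=np.array([[-.142,-.075],[.142,-.075],[.142,.075],[-.142,.075]])*[1,-1]
kn=(309,221.4)
def res(p,full=False):
    x,y,t=p;R=np.array([[np.cos(t),-np.sin(t)],[np.sin(t),np.cos(t)]])
    o=[proj(d,np.append(R@l+[x,y],.052))-q for l,q in zip(loc,px)]
    o.append(proj(d,np.append(R@[.18,0]+[x,y],.109))-kn)
    return np.array(o).ravel()
s=least_squares(res,[.53,.14,np.radians(-78)]);x,y,t=s.x
print("slab",x,y,np.degrees(t),res(s.x).reshape(-1,2).round(1).tolist())
print("knob axis",x+.18*np.cos(t),y+.18*np.sin(t),"by dot",ray(d,kn,.109),"slab white/gray dist")
e=r.get_image("side");print("side proj knob top",proj(e,[*ray(d,kn,.109)]), "level mid", proj(e,[*((a+b)/2)]))
def enh(f): return np.clip(255*(f/255.)**.35,0,255).astype(np.uint8)
A=cv2.resize(enh(d["frame"][200:248,285:333]),(480,480),interpolation=cv2.INTER_CUBIC)
B=cv2.resize(enh(e["frame"][208:263,255:310]),(300,300),interpolation=cv2.INTER_CUBIC)
o=np.zeros((480,780,3),np.uint8);o[:,:480]=A;o[:300,480:]=B
cv2.imwrite("pics/c2.png",o[:,:,::-1])
E
```

```text
level ends [ 0.41129946 -0.2015586   0.034     ] [ 0.55217893 -0.22210997  0.034     ] mid [ 0.4817392  -0.21183428  0.034     ] len 0.14237058987292778 ang -8.299711571613976
slab 0.5321052846254801 0.12168600947964218 -77.80110116895986 [[-2.2, -1.2], [0.4, -0.8], [2.6, -1.2], [-1.5, 1.5], [0.6, 1.4]]
knob axis 0.5701403666841149 -0.05424958252150157 by dot [ 0.57348181 -0.05292036  0.109     ] slab white/gray dist
side proj knob top [279.2036722  217.64608561] level mid [252.29141604 311.03753915]
```

View pics/c2.png

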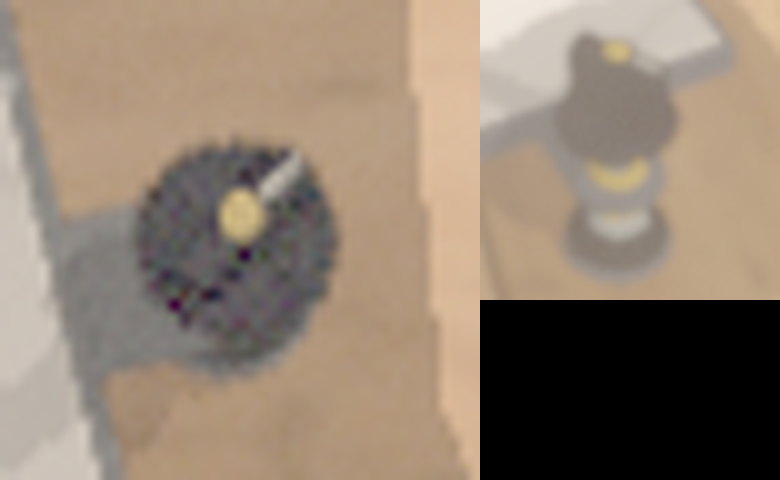

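The enhanced crop puts the brass dot at (309,221.5), and the white mark gives a wing direction of about -45° in the world. I'll swing over to the level now.

>>> {"method": "step_arm", "body": {"commands": [[[-26.3, -30.5, 0], [0, 0, 0], 85], [[-26.3, -30.5, 0], [0, 0, 0], 85], [[-26.3, -30.5, 0], [0, 0, 0], 85], [[-26.3, -30.5, 0], [0, 0, 0], 85], [[-26.3, -30.5, 0], [0, 0, 0], 85]]}}

```text
t: 0.72
ee_pos: [0.3203, 0.3697, 0.2452]
tcp_rot: [-0.0, 0.218, 0.976, 0.0]
wrist_force: [1.1, 0.7, -0.1]
finger_gap: 0.085
gripper_force: 0.0
```

>>> {"method": "step_arm", "body": {"commands": [[[-26.3, -30.5, 0], [0, 0, 0], 85], [[-26.3, -30.5, 0], [0, 0, 0], 85], [[-26.3, -30.5, 0], [0, 0, 0], 85], [[-26.3, -30.5, 0], [0, 0, 0], 85], [[-26.3, -30.5, 0], [0, 0, 0], 85]]}}

```text
t: 1.13
ee_pos: [0.3743, 0.1756, 0.2455]
tcp_rot: [0.0, 0.218, 0.976, 0.0]
wrist_force: [1.4, -0.0, 0.0]
finger_gap: 0.0852
gripper_force: 0.0
```

>>> {"method": "step_arm", "body": {"commands": [[[-26.3, -30.5, 0], [0, 0, 0], 85], [[-26.3, -30.5, 0], [0, 0, 0], 85], [[-26.3, -30.5, 0], [0, 0, 0], 85], [[-26.3, -30.5, 0], [0, 0, 0], 85], [[-26.3, -30.5, 0], [0, 0, 0], 85]]}}

```text
t: 1.55
ee_pos: [0.4283, -0.0185, 0.2456]
tcp_rot: [0.0, 0.218, 0.976, 0.0]
wrist_force: [2.6, 1.0, 0.6]
finger_gap: 0.0852
gripper_force: 0.0
```

>>> {"method": "step_arm", "body": {"commands": [[[-26.3, -30.5, 0], [0, 0, 0], 85], [[-26.3, -30.5, 0], [0, 0, 0], 85], [[-26.3, -30.5, 0], [0, 0, 0], 85], [[-26.3, -30.5, 0], [0, 0, 0], 85], [[-26.3, -30.5, 0], [0, 0, 0], 85]]}}

```text
t: 1.97
ee_pos: [0.4826, -0.2123, 0.2458]
tcp_rot: [0.001, 0.218, 0.976, 0.0]
wrist_force: [0.1, 0.9, 0.3]
finger_gap: 0.0848
gripper_force: 0.0
```

>>> {"method": "step_arm", "body": {"commands": [[[0, 0, 10], [0, 0, -0.1], 85], [[0, 0, 15], [0, 0, -0.1], 85], [[0, 0, 15], [0, 0, -0.1], 85], [[0, 0, 0], [0, 0, 0], 85]]}}

```text
t: 2.3
ee_pos: [0.481, -0.21, 0.2028]
tcp_rot: [-0.002, 0.068, 0.998, 0.0]
wrist_force: [-0.3, 0.2, -0.5]
finger_gap: 0.085
gripper_force: 0.0
```

```bash
cat >> h.py <<'E'
from scipy.spatial.transform import Rotation as Ro
def here():
    s=r.state();q=np.array(s["tcp_rot"]);R=Ro.from_quat(q[[1,2,3,0]]);return s,R
def to(p,yaw):
    "tool-frame shift mm and turn rad from the measured pose to tool-down at p with tool y at yaw (deg)"
    s,R=here();y=np.radians(yaw);Y=np.array([np.cos(y),np.sin(y),0]);Z=np.array([0,0,-1.])
    T=Ro.from_matrix(np.c_[np.cross(Y,Z),Y,Z])
    print("t",round(s["t"],2),"pos",np.round(s["ee_pos"],4),"gap",round(s["finger_gap"],4),"F",np.round(s["wrist_force"],1),"q",np.round(s["q"],2),"yaw",round(np.degrees(np.arctan2(*R.as_matrix()[1::-1,1])),1))
    print("shift",(1000*R.inv().apply(np.array(p)-s["ee_pos"])).round(1),"turn",(R.inv()*T).as_rotvec().round(3))
E
python3 - <<'E'
from h import *
to([.4825,-.212,.019],81.7)
e=r.get_image("side");a=ray(e,(217,328.3),0);b=ray(e,(292,322),0);print(a,b,np.linalg.norm(b-a),np.degrees(np.arctan2(*(b-a)[1::-1])))
E
```

```text
t 2.3 pos [ 0.481  -0.21    0.2028] gap 0.085 F [-0.3  0.2 -0.5] q [-0.36  0.16  0.76  1.81 -0.12  1.22  1.87] yaw 82.2
shift [ -2.4  -1.8 183.8] turn [ 0.    -0.004  0.01 ]
[ 4.11747956e-01 -2.10489646e-01  1.11022302e-16] [ 0.55413397 -0.23200022  0.        ] 0.14400167749607126 -8.590840525897613
```

>>> {"method": "step_arm", "body": {"commands": [[[-1.2, -0.9, 30], [0, 0, 0.005], 70], [[-1.2, -0.9, 38], [0, 0, 0.005], 60], [[0, 0, 38], [0, 0, 0], 60], [[0, 0, 38], [0, 0, 0], 60], [[0, 0, 24], [0, 0, 0], 60]]}}

```text
t: 2.77
ee_pos: [0.4839, -0.2117, 0.0351]
tcp_rot: [-0.001, 0.076, 0.997, 0.0]
wrist_force: [0.1, 0.4, 0.0]
finger_gap: 0.0595
gripper_force: 0.0
```

>>> {"method": "step_arm", "body": {"commands": [[[0, 0, 12], [0, 0, 0], 60], [[0, 0, 4], [0, 0, 0], 50], [[0, 0, 0], [0, 0, 0], 30], [[0, 0, 0], [0, 0, 0], 10], [[0, 0, 0], [0, 0, 0], 10]]}}

```text
t: 3.18
ee_pos: [0.486, -0.2129, 0.0234]
tcp_rot: [0.002, 0.075, 0.997, -0.0]
wrist_force: [-0.7, -0.1, 0.1]
finger_gap: 0.0231
gripper_force: 59.1
```

>>> {"method": "step_arm", "body": {"commands": [[[0, 0, 0], [0, 0, 0], 10], [[0, 0, 0], [0, 0, 0], 10], [[0, 0, 0], [0, 0, 0], 10]]}}

```text
t: 3.43
ee_pos: [0.4859, -0.2129, 0.0233]
tcp_rot: [0.002, 0.075, 0.997, 0.0]
wrist_force: [-0.8, 0.7, 8.9]
finger_gap: 0.0232
gripper_force: 60.2
```

```bash
python3 - <<'E'
from h import *
to([.5321,.1217,.20],12.2)
E
```

```text
t 3.43 pos [ 0.4859 -0.2129  0.0233] gap 0.0232 F [-0.8  0.7  8.9] q [-0.24  0.44  0.67  1.96 -0.35  0.86  2.04] yaw 81.4
shift [   3.8  337.8 -176.6] turn [0.002 0.003 1.208]
```

>>> {"method": "step_arm", "body": {"commands": [[[0, 0, 0], [0, 0, 0], 40], [[0, 0, -5], [0, 0, 0], 40], [[0, 0, -4], [0, 0, 0], 40], [[0, 0, 0], [0, 0, 0], 40]]}}

```text
t: 3.77
ee_pos: [0.4851, -0.2127, 0.0315]
tcp_rot: [0.001, 0.075, 0.997, -0.0]
wrist_force: [-0.0, 0.5, -0.0]
finger_gap: 0.0397
gripper_force: 0.0
```

>>> {"method": "step_arm", "body": {"commands": [[[0, 0, 0], [0, 0, 0], 15], [[0, 0, 0], [0, 0, 0], 10], [[0, 0, 0], [0, 0, 0], 10], [[0, 0, 0], [0, 0, 0], 10], [[0, 0, 0], [0, 0, 0], 10]]}}

```text
t: 4.18
ee_pos: [0.4848, -0.2125, 0.0308]
tcp_rot: [0.0, 0.075, 0.997, 0.0]
wrist_force: [-1.0, 1.2, 8.3]
finger_gap: 0.0229
gripper_force: 59.3
```

```bash
python3 - <<'E'
from h import *
to([.5321,.1217,.20],12.2)
e=r.get_image("side")["frame"]
cv2.imwrite("pics/c3.png",cv2.resize(e[230:350,190:310],(600,600),interpolation=cv2.INTER_CUBIC)[:,:,::-1])
E
```

```text
t 4.18 pos [ 0.4848 -0.2125  0.0308] gap 0.0229 F [-1.   1.2  8.3] q [-0.25  0.42  0.68  1.96 -0.34  0.88  2.03] yaw 81.4
shift [   3.   337.6 -169.1] turn [1.000e-03 0.000e+00 1.208e+00]
```

View pics/c3.png

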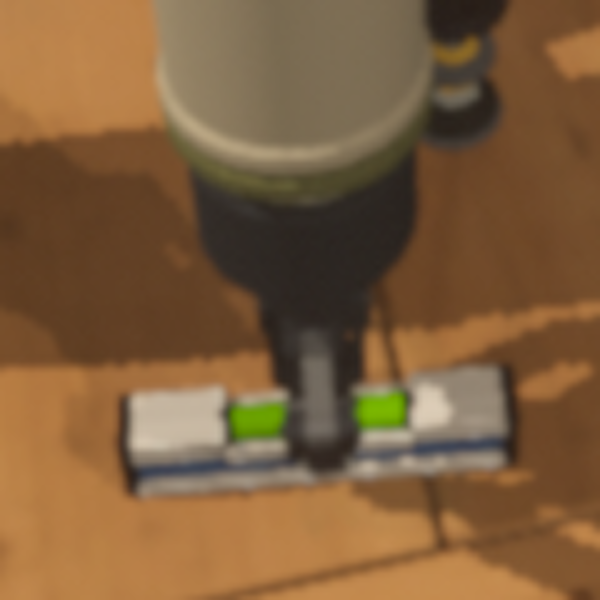

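The gripper has the level at the middle of the vial, fingertips just above its underside. I'll lift it, turn it and carry it to the slab.

>>> {"method": "step_arm", "body": {"commands": [[[0, 0, -15], [0, 0, 0], 10], [[0, 0, -25], [0, 0, 0.1], 10], [[0, 0, -25], [0, 0, 0.12], 10], [[0, 0, -25], [0, 0, 0.12], 10], [[0, 0, -25], [0, 0, 0.12], 10]]}}

```text
t: 4.65
ee_pos: [0.4839, -0.2124, 0.146]
tcp_rot: [-0.001, 0.303, 0.953, -0.0]
wrist_force: [-0.2, 0.1, -1.6]
finger_gap: 0.0225
gripper_force: 59.4
```

>>> {"method": "step_arm", "body": {"commands": [[[0, 0, -25], [0, 0, 0.12], 10], [[0, 0, -20], [0, 0, 0.12], 10], [[0, 0, 0], [0, 0, 0.12], 10], [[0, 0, 0], [0, 0, 0.12], 10], [[0, 0, 0], [0, 0, 0.12], 10]]}}

```text
t: 5.07
ee_pos: [0.4843, -0.2123, 0.1903]
tcp_rot: [-0.0, 0.571, 0.821, 0.0]
wrist_force: [-0.2, -0.3, -1.6]
finger_gap: 0.0224
gripper_force: 59.4
```

>>> {"method": "step_arm", "body": {"commands": [[[20, 7, 0], [0, 0, 0.12], 10], [[35, 13, 0], [0, 0, 0.03], 10], [[35, 13, 0], [0, 0, 0], 10], [[35, 13, 0], [0, 0, 0], 10], [[35, 13, 0], [0, 0, 0], 10]]}}

```text
t: 5.48
ee_pos: [0.5039, -0.0416, 0.1901]
tcp_rot: [-0.0, 0.629, 0.778, 0.0]
wrist_force: [2.8, -0.5, -1.7]
finger_gap: 0.0226
gripper_force: 59.4
```

>>> {"method": "step_arm", "body": {"commands": [[[35, 13, 0], [0, 0, 0], 10], [[35, 13, 0], [0, 0, 0], 10], [[35, 13, 0], [0, 0, 0], 10], [[35, 13, 0], [0, 0, 0], 10], [[15, 5, 0], [0, 0, 0], 10]]}}

```text
t: 5.9
ee_pos: [0.5271, 0.1261, 0.1896]
tcp_rot: [-0.001, 0.626, 0.779, 0.0]
wrist_force: [-0.6, 1.4, -1.9]
finger_gap: 0.0223
gripper_force: 59.4
```

>>> {"method": "step_arm", "body": {"commands": [[[0, 0, 0], [0, 0, 0], 10], [[0, 0, 0], [0, 0, 0], 10], [[0, 0, 0], [0, 0, 0], 10]]}}

```text
t: 6.15
ee_pos: [0.5274, 0.1187, 0.19]
tcp_rot: [0.0, 0.629, 0.777, -0.0]
wrist_force: [0.1, -1.0, -1.3]
finger_gap: 0.0225
gripper_force: 59.4
```

```bash
python3 - <<'E'
from h import *
to([.5321,.1217,.082],12.2)
d=r.get_image("top");e=r.get_image("side")
cv2.imwrite("pics/c4.png",np.hstack([cv2.resize(d["frame"][185:300,160:330],None,fx=2.35,fy=3),cv2.resize(e["frame"][130:260,180:310],(400,345))])[:,:,::-1])
E
```

```text
t 6.15 pos [0.5274 0.1187 0.19  ] gap 0.0225 F [ 0.1 -1.  -1.3] q [-1.02  0.23  0.82  1.79 -0.18  1.2   0.06] yaw 12.0
shift [  2.    5.2 108. ] turn [-0.001  0.001 -0.003]
```

View pics/c4.png

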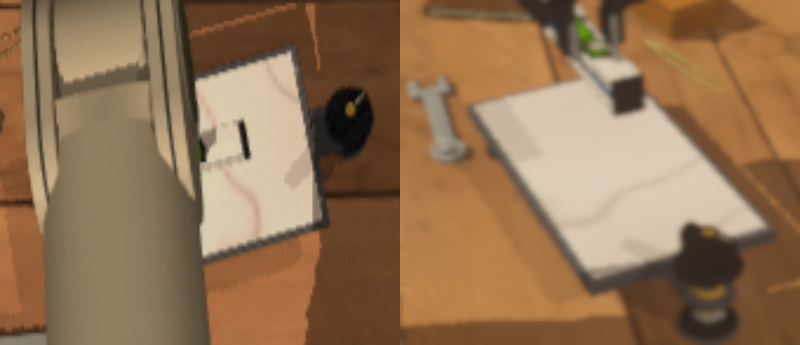

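The top view shows the level's black end over the marble, roughly parallel to it. The side view shows the slab corners clearly: left (203,170), front (244,240) and right (300,218). I'll check the slab fit against the side camera.

```bash
python3 - <<'E'
from h import *
from scipy.optimize import least_squares
d=r.get_image("top");e=r.get_image("side")
# marble colour corners, side view: fit the visible long edges by lines
obs=[(d,(175,228),(-.142,.075)),(d,(286,201.5),(.142,.075)),(d,(298,261.5),(.142,-.075)),(d,(186,286),(-.142,-.075)),
(e,(202.8,169.6),(-.142,-.075)),(e,(244,240),(.142,-.075)),(e,(300.2,218.5),(.142,.075))]
def res(p):
    x,y,t=p;R=np.array([[np.cos(t),-np.sin(t)],[np.sin(t),np.cos(t)]])
    return np.array([proj(c,np.append(R@np.array(l)+[x,y],.052))-q for c,q,l in obs]).ravel()
for w in(slice(0,8),slice(8,14),slice(0,14)):
    s=least_squares(lambda p:res(p)[w],[.53,.14,np.radians(-78)]);print(s.x[:2].round(4),np.degrees(s.x[2]).round(1),res(s.x)[w].round(1))
# check right edge line in the top image now: vertical-ish edge of marble at knob end
g=d["frame"].min(2).astype(int)
for row in(205,215,225,235,245,255): 
    a=g[row,240:310]; i=np.where(a>120)[0]; print(row,240+i.max(), end=' ')
for col in(250,260,270,280,290):
    a=g[195:295,col]; i=np.where(a>120)[0]; print(col,195+i.min(),195+i.max(),end=' ')
E
```

```text
[0.5312 0.1213] -78.2 [-1.9 -1.3  0.9 -0.1  2.7 -0.3 -1.7  1.5]
[0.5363 0.1137] -77.8 [-0.5  0.6 -1.9 -0.7  2.5 -0.2]
[0.5336 0.1192] -77.8 [-1.1 -1.8  1.4 -1.4  3.7 -1.8 -0.4  0.8 -1.7 -0.4 -3.5 -2.2  0.7 -1.5]
205 283 215 286 225 288 235 291 245 292 255 292 250 210 268 260 208 266 270 205 263 280 203 262 290 231 259
```

>>> {"method": "step_arm", "body": {"commands": [[[-0.7, 3, 15], [0, 0, 0], 10], [[-0.7, 2.5, 30], [0, 0, 0], 10], [[0, 0, 30], [0, 0, 0], 10], [[0, 0, 17], [0, 0, 0], 10], [[0, 0, 5], [0, 0, 0], 10]]}}

```text
t: 6.77
ee_pos: [0.5316, 0.1189, 0.0906]
tcp_rot: [-0.001, 0.629, 0.777, -0.002]
wrist_force: [0.1, -0.4, -1.7]
finger_gap: 0.0224
gripper_force: 59.3
```

>>> {"method": "step_arm", "body": {"commands": [[[0, 0, 3], [0, 0, 0], 10], [[0, 0, 2], [0, 0, 0], 10], [[0, 0, 2], [0, 0, 0], 10], [[0, 0, 1], [0, 0, 0], 10], [[0, 0, 0], [0, 0, 0], 10]]}}

```text
t: 7.18
ee_pos: [0.5337, 0.1201, 0.086]
tcp_rot: [0.0, 0.629, 0.778, 0.001]
wrist_force: [0.1, 0.1, -1.3]
finger_gap: 0.0225
gripper_force: 59.3
```

>>> {"method": "step_arm", "body": {"commands": [[[0, 0, 2], [0, 0, 0], 10], [[0, 0, 2], [0, 0, 0], 10], [[0, 0, 0], [0, 0, 0], 10]]}}

```text
t: 7.43
ee_pos: [0.5338, 0.1201, 0.0821]
tcp_rot: [-0.0, 0.629, 0.778, 0.001]
wrist_force: [-4.9, -0.3, 11.0]
finger_gap: 0.0228
gripper_force: 61.1
```

>>> {"method": "step_arm", "body": {"commands": [[[0, 0, 2], [0, 0, 0], 10], [[0, 0, 2], [0, 0, 0], 10], [[0, 0, 0], [0, 0, 0], 10]]}}

```text
t: 7.68
ee_pos: [0.5341, 0.1196, 0.0806]
tcp_rot: [-0.001, 0.629, 0.777, 0.001]
wrist_force: [-15.5, -5.2, 40.1]
finger_gap: 0.0228
gripper_force: 65.0
```

>>> {"method": "step_arm", "body": {"commands": [[[0, 0, -2], [0, 0, 0], 10], [[0, 0, -1], [0, 0, 0], 10], [[0, 0, 0], [0, 0, 0], 26], [[0, 0, 0], [0, 0, 0], 32], [[0, 0, 0], [0, 0, 0], 45]]}}

```text
t: 8.1
ee_pos: [0.5334, 0.12, 0.0803]
tcp_rot: [0.0, 0.629, 0.778, 0.0]
wrist_force: [-0.5, -0.1, 0.0]
finger_gap: 0.0429
gripper_force: 0.0
```

>>> {"method": "step_arm", "body": {"commands": [[[0, 0, 0], [0, 0, 0], 60], [[0, 0, 0], [0, 0, 0], 60], [[0, 0, -15], [0, 0, 0], 60], [[0, 0, -30], [0, 0, 0], 60], [[0, 0, -30], [0, 0, 0], 60]]}}

```text
t: 8.52
ee_pos: [0.5325, 0.1195, 0.1553]
tcp_rot: [-0.0, 0.629, 0.778, -0.001]
wrist_force: [1.1, 0.5, 1.2]
finger_gap: 0.0597
gripper_force: 0.0
```

>>> {"method": "step_arm", "body": {"commands": [[[0, 0, -30], [0, 0, 0], 60], [[0, 0, -10], [0, 0, 0], 60], [[0, 0, 0], [0, 0, 0], 60]]}}

```text
t: 8.77
ee_pos: [0.5347, 0.1203, 0.1979]
tcp_rot: [0.001, 0.629, 0.778, 0.002]
wrist_force: [0.3, -0.3, -0.8]
finger_gap: 0.0596
gripper_force: 0.0
```

```bash
python3 - <<'E'
from h import *
to([.5715,-.0535,.16],45)
e=r.get_image("side")
cv2.imwrite("pics/c5.png",cv2.resize(e["frame"][130:265,190:325],(600,600),interpolation=cv2.INTER_CUBIC)[:,:,::-1])
E
```

```text
t 8.77 pos [0.5347 0.1203 0.1979] gap 0.0596 F [ 0.3 -0.3 -0.8] q [-1.02  0.24  0.82  1.77 -0.19  1.21  0.07] yaw 12.1
shift [-177.7   -0.6   37.6] turn [ 0.005 -0.    -0.574]
```

View pics/c5.png

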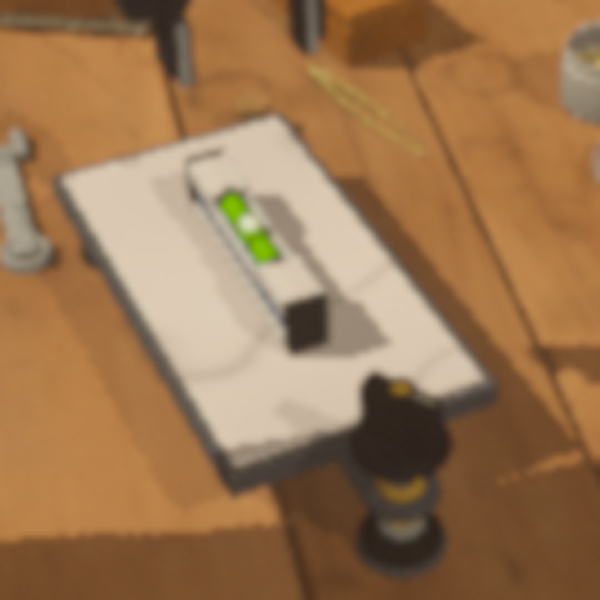

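The level lies flat, centred and aligned on the marble, with the vial at about (245,225) in the crop. Next is the knob.

>>> {"method": "step_arm", "body": {"commands": [[[0, 0, 0], [0, 0, -0.1], 60], [[0, 0, 0], [0, 0, -0.12], 60], [[0, 0, 0], [0, 0, -0.12], 60], [[0, 0, 0], [0, 0, -0.12], 60], [[0, 0, 0], [0, 0, -0.115], 60]]}}

```text
t: 9.23
ee_pos: [0.5324, 0.1198, 0.1934]
tcp_rot: [-0.001, 0.38, 0.925, -0.001]
wrist_force: [-0.4, -0.6, -0.1]
finger_gap: 0.0599
gripper_force: 0.0
```

>>> {"method": "step_arm", "body": {"commands": [[[-25, -16, 0], [0, 0, 0], 50], [[-30, -20, 0], [0, 0, 0], 50], [[-30, -20, 0], [0, 0, 0], 50], [[-30, -20, 0], [0, 0, 0], 50], [[-25, -16, 20], [0, 0, 0], 50]]}}

```text
t: 9.65
ee_pos: [0.5685, -0.0471, 0.1765]
tcp_rot: [0.002, 0.383, 0.924, 0.001]
wrist_force: [0.9, -0.3, 0.6]
finger_gap: 0.05
gripper_force: 0.0
```

>>> {"method": "step_arm", "body": {"commands": [[[-9, -5, 20], [0, 0, 0], 50], [[0, 0, 0], [0, 0, 0], 50], [[0, 0, 0], [0, 0, 0], 50]]}}

```text
t: 9.9
ee_pos: [0.5688, -0.0545, 0.1532]
tcp_rot: [-0.002, 0.383, 0.924, -0.001]
wrist_force: [-0.6, 0.7, 1.0]
finger_gap: 0.0496
gripper_force: 0.0
```

```bash
python3 - <<'E'
from h import *
to([.5715,-.0535,.096],45)
d=r.get_image("top");e=r.get_image("side")
cv2.imwrite("pics/c6.png",np.hstack([cv2.resize(d["frame"][185:300,180:330],(400,307)),cv2.resize(e["frame"][150:265,215:330],(400,307))])[:,:,::-1])
E
```

```text
t 9.9 pos [ 0.5688 -0.0545  0.1532] gap 0.0496 F [-0.6  0.7  1. ] q [-0.64  0.36  0.8   1.75 -0.28  1.15  1.03] yaw 44.9
shift [-1.3  2.8 57.2] turn [-0.004 -0.002 -0.001]
```

View pics/c6.png

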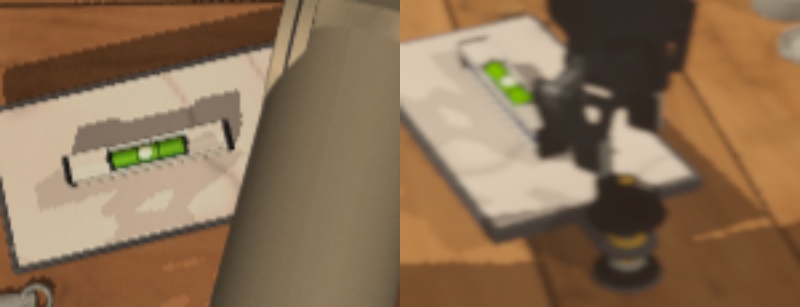

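Both cameras see the vial: top at about (148,153) in the crop, side at (510,80). The jaws straddle the knob. I'll lower and grip.

>>> {"method": "step_arm", "body": {"commands": [[[-0.7, 1.4, 20], [0, 0, 0], 50], [[-0.6, 1.4, 20], [0, 0, 0], 50], [[0, 0, 12], [0, 0, 0], 50], [[0, 0, 4], [0, 0, 0], 50], [[0, 0, 0], [0, 0, 0], 40]]}}

```text
t: 10.42
ee_pos: [0.5727, -0.0522, 0.0989]
tcp_rot: [-0.001, 0.382, 0.924, -0.0]
wrist_force: [0.0, -0.2, 1.1]
finger_gap: 0.0406
gripper_force: 0.0
```

>>> {"method": "step_arm", "body": {"commands": [[[0, 0, 0], [0, 0, 0], 25], [[0, 0, 0], [0, 0, 0], 5], [[0, 0, 0], [0, 0, 0], 5], [[0, 0, 0], [0, 0, 0], 5], [[0, 0, 0], [0, 0, 0], 5]]}}

```text
t: 10.83
ee_pos: [0.5743, -0.0521, 0.1004]
tcp_rot: [0.001, 0.382, 0.924, 0.001]
wrist_force: [3.2, 3.4, 3.7]
finger_gap: 0.0126
gripper_force: 62.2
```

```bash
cat >> h.py <<'E'
def bubble(n=1,verbose=True):
    out=[]
    for name in("top","side"):
        ds=[r.get_image(name) for _ in range(n)];d=ds[0];f=np.mean([x["frame"].astype(np.float32) for x in ds],0)
        g=(f[...,1]>f[...,0]*1.3)&(f[...,1]>f[...,2]*1.6)&(f[...,1]>70);o=np.zeros_like(g);o[140:265,200:270]=g[140:265,200:270]
        o=cv2.morphologyEx(o.astype(np.uint8),cv2.MORPH_CLOSE,np.ones((7,7)));m,c,s=biggest(o)
        if s[4]<20: continue
        C=ray(d,c,.083); u=np.array([np.cos(np.radians(-77.8)),np.sin(np.radians(-77.8)),0])
        v=np.array([-u[1],u[0],0]); S=np.arange(-.04,.0401,.0005)
        P=np.mean([[cv2.getRectSubPix(f,(1,1),tuple(float(z) for z in proj(d,C+s*u+w*v)))[0,0] for s in S] for w in(-.002,0,.002)],0)
        out.append((name,C,S,P))
    return out
E
python3 - <<'E'
from h import *
to([.5715,-.0535,.096],45)
for n,C,S,P in bubble(2):
    print(n,C.round(4))
    for i in range(8,153,4): print(f"{S[i]*1000:.0f}:{P[i][0]:.0f},{P[i][1]:.0f},{P[i][2]:.0f}",end=' ')
    print()
E
```

```text
t 10.83 pos [ 0.5743 -0.0521  0.1004] gap 0.0126 F [3.2 3.4 3.7] q [-0.6   0.43  0.76  1.79 -0.34  1.05  1.07] yaw 45.1
shift [ 1.  -2.9  4.4] turn [0.003 0.001 0.001]
top [0.5315 0.1211 0.083 ]
-36:100,96,84 -34:44,44,35 -32:71,102,23 -30:105,162,25 -28:110,171,24 -26:111,172,25 -24:112,173,26 -22:112,174,26 -20:112,174,26 -18:111,173,26 -16:110,172,26 -14:110,172,26 -12:106,161,27 -10:82,113,32 -8:156,173,106 -6:194,204,164 -4:204,212,181 -2:209,215,186 0:205,211,173 2:195,200,150 4:135,171,71 6:113,168,35 8:93,139,26 10:86,126,25 12:109,169,26 14:110,171,24 16:109,170,24 18:110,171,25 20:111,173,26 22:110,173,26 24:110,172,25 26:109,170,24 28:110,171,26 30:106,162,27 32:70,100,27 34:55,57,42 36:112,104,91 
side [0.535  0.1036 0.083 ]
-36:126,182,2 -34:126,179,8 -32:130,176,33 -30:141,176,71 -28:157,182,108 -26:175,192,136 -24:189,201,155 -22:196,207,163 -20:195,207,160 -18:188,202,147 -16:174,193,121 -14:156,183,92 -12:137,172,56 -10:121,164,21 -8:116,165,5 -6:117,171,1 -4:121,178,1 -2:124,183,0 0:126,185,0 2:126,185,0 4:126,185,0 6:124,183,0 8:123,177,8 10:126,169,34 12:133,159,71 14:153,160,107 16:176,168,137 18:194,180,156 20:206,191,169 22:210,194,173 24:209,193,172 26:206,190,169 28:202,187,165 30:200,185,164 32:199,184,163 34:199,184,163 36:199,184,163
```

>>> {"method": "step_arm", "body": {"commands": [[[0, 0, 1.5], [0, 0, 0], 5], [[0, 0, 1.5], [0, 0, 0], 5], [[0, 0, 0], [0, 0, 0], 5], [[0, 0, 0], [0, 0, 0], 5]]}}

```text
t: 11.37
ee_pos: [0.5744, -0.0527, 0.0977]
tcp_rot: [0.001, 0.382, 0.924, 0.001]
wrist_force: [2.6, 2.7, 9.2]
finger_gap: 0.0125
gripper_force: 63.0
```

>>> {"method": "step_arm", "body": {"commands": [[[0, 0, 1], [0, 0, 0], 5], [[0, 0, 1], [0, 0, 0], 5], [[0, 0, 0], [0, 0, 0], 5], [[0, 0, 0], [0, 0, 0], 5]]}}

```text
t: 11.7
ee_pos: [0.5747, -0.0528, 0.097]
tcp_rot: [0.001, 0.382, 0.924, 0.001]
wrist_force: [-3.4, 2.8, 23.4]
finger_gap: 0.0125
gripper_force: 65.0
```

>>> {"method": "step_arm", "body": {"commands": [[[0, 0, 1], [0, 0, 0], 5], [[0, 0, 0], [0, 0, 0], 5], [[0, 0, 0], [0, 0, 0], 5]]}}

```text
t: 11.95
ee_pos: [0.5749, -0.053, 0.0966]
tcp_rot: [0.002, 0.382, 0.924, 0.002]
wrist_force: [-5.3, 3.0, 28.8]
finger_gap: 0.013
gripper_force: 66.1
```

>>> {"method": "step_arm", "body": {"commands": [[[0, 0, -0.6], [0, 0, 0.08], 5], [[0, 0, 0], [0, 0, 0.08], 5], [[0, 0, 0], [0, 0, 0.08], 5], [[0, 0, 0], [0, 0, 0.08], 5], [[0, 0, 0], [0, 0, 0.08], 5]]}}

```text
t: 12.37
ee_pos: [0.5747, -0.053, 0.0968]
tcp_rot: [0.001, 0.56, 0.828, 0.002]
wrist_force: [-4.2, 2.2, 25.8]
finger_gap: 0.0126
gripper_force: 65.5
```

>>> {"method": "step_arm", "body": {"commands": [[[0, 0, 0], [0, 0, 0.08], 5], [[0, 0, 0], [0, 0, 0.08], 5], [[0, 0, 0], [0, 0, 0.08], 5], [[0, 0, 0], [0, 0, 0.08], 5], [[0, 0, 0], [0, 0, 0.08], 5]]}}

```text
t: 12.78
ee_pos: [0.5746, -0.0531, 0.0967]
tcp_rot: [0.001, 0.713, 0.701, 0.002]
wrist_force: [-5.0, 5.1, 27.6]
finger_gap: 0.0127
gripper_force: 65.7
```

```bash
cat >> h.py <<'E'
def bub(n=2):
    for name,C,S,P in bubble(n):
        if name!="top": continue
        b=np.clip(P[:,2]-40,0,None)*(abs(S)<.028); edges=np.interp(0,[0],[0])
        i=np.where(P[:,2]*(abs(S)<.028)>90)[0]; g=P[:,1]
        def dip(lo,hi): k=(S>lo)&(S<hi); w=np.clip(165-g[k],0,None); return (w*S[k]).sum()/max(w.sum(),1e-9)*1e3
        k=np.where(g>100)[0]
        print("bubble",S[i.min()]*1e3,S[i.max()]*1e3,"centroid",round((b*S).sum()/b.sum()*1e3,2),"ends",S[k.min()]*1e3,S[k.max()]*1e3,"lines",round(dip(-.0125,-.007),1),round(dip(.007,.0125),1),"C",C.round(4))
E
python3 - <<'E'
from h import *
to([.5715,-.0535,.096],45); bub()
E
```

```text
t 12.78 pos [ 0.5746 -0.0531  0.0967] gap 0.0127 F [-5.   5.1 27.6] q [-0.72  0.5   0.93  1.8  -0.46  1.07  0.36] yaw -1.0
shift [-0.5 -3.1  0.7] turn [ 0.004 -0.    -0.803]
bubble -15.499999999999979 -4.499999999999969 centroid -9.8 ends -40.0 40.00000000000007 lines 0.0 8.7 C [0.5319 0.1203 0.083 ]
```

>>> {"method": "step_arm", "body": {"commands": [[[0, 0, 0], [0, 0, 0.08], 5], [[0, 0, 0], [0, 0, 0.08], 5], [[0, 0, 0], [0, 0, 0.08], 5], [[0, 0, 0], [0, 0, 0.08], 5], [[0, 0, 0], [0, 0, 0.08], 5]]}}

```text
t: 13.4
ee_pos: [0.5744, -0.053, 0.0967]
tcp_rot: [0.0, 0.838, 0.545, 0.002]
wrist_force: [-5.7, 4.0, 27.8]
finger_gap: 0.0126
gripper_force: 65.9
```

>>> {"method": "step_arm", "body": {"commands": [[[0, 0, 0], [0, 0, 0], 5], [[0, 0, 0], [0, 0, 0], 5], [[0, 0, 0], [0, 0, 0], 5], [[0, 0, 0], [0, 0, 0], 5], [[0, 0, 0], [0, 0, 0], 5]]}}

```text
t: 13.82
ee_pos: [0.5744, -0.0531, 0.0967]
tcp_rot: [0.0, 0.837, 0.547, 0.002]
wrist_force: [-5.4, 4.4, 26.6]
finger_gap: 0.0129
gripper_force: 66.0
```

>>> {"method": "step_arm", "body": {"commands": [[[0, 0, 0], [0, 0, 0], 5], [[0, 0, 0], [0, 0, 0], 5], [[0, 0, 0], [0, 0, 0], 5], [[0, 0, 0], [0, 0, 0], 5], [[0, 0, 0], [0, 0, 0], 5]]}}

```text
t: 14.23
ee_pos: [0.5745, -0.053, 0.0967]
tcp_rot: [0.0, 0.837, 0.547, 0.002]
wrist_force: [-5.7, 3.8, 28.2]
finger_gap: 0.0126
gripper_force: 66.0
```

>>> {"method": "step_arm", "body": {"commands": [[[0, 0, 0], [0, 0, 0], 5], [[0, 0, 0], [0, 0, 0], 5], [[0, 0, 0], [0, 0, 0], 5], [[0, 0, 0], [0, 0, 0], 5], [[0, 0, 0], [0, 0, 0], 5]]}}

```text
t: 14.65
ee_pos: [0.5744, -0.0531, 0.0967]
tcp_rot: [0.0, 0.837, 0.547, 0.002]
wrist_force: [-4.1, 4.6, 28.1]
finger_gap: 0.013
gripper_force: 66.0
```

```bash
python3 - <<'E'
from h import *
to([.5715,-.0535,.096],45); bub()
E
```

```text
t 14.65 pos [ 0.5744 -0.0531  0.0967] gap 0.013 F [-4.1  4.6 28.1] q [-0.78  0.55  1.02  1.8  -0.53  1.09  0.02] yaw -23.7
shift [-1.6 -2.5  0.7] turn [ 3.0e-03 -1.0e-03 -1.2e+00]
bubble -11.999999999999975 -0.49999999999996575 centroid -6.27 ends -40.0 40.00000000000007 lines 0.0 9.3 C [0.5319 0.1211 0.083 ]
```

>>> {"method": "step_arm", "body": {"commands": [[[0, 0, 0], [0, 0, 0.08], 5], [[0, 0, 0], [0, 0, 0.08], 5], [[0, 0, 0], [0, 0, 0.08], 5], [[0, 0, 0], [0, 0, 0.08], 5], [[0, 0, 0], [0, 0, 0.08], 5]]}}

```text
t: 15.27
ee_pos: [0.5743, -0.053, 0.0967]
tcp_rot: [-0.0, 0.93, 0.368, 0.002]
wrist_force: [-5.7, 4.0, 28.3]
finger_gap: 0.0127
gripper_force: 66.0
```

>>> {"method": "step_arm", "body": {"commands": [[[0, 0, 0], [0, 0, 0.08], 5], [[0, 0, 0], [0, 0, 0.08], 5], [[0, 0, 0], [0, 0, 0.08], 5], [[0, 0, 0], [0, 0, 0.08], 5], [[0, 0, 0], [0, 0, 0.08], 5]]}}

```text
t: 15.68
ee_pos: [0.5742, -0.0528, 0.0967]
tcp_rot: [-0.001, 0.984, 0.176, 0.001]
wrist_force: [-5.1, 5.8, 27.8]
finger_gap: 0.0126
gripper_force: 66.1
```

```bash
python3 - <<'E'
from h import *
to([.5715,-.0535,.096],45); bub(1)
E
```

```text
t 15.68 pos [ 0.5742 -0.0528  0.0967] gap 0.0126 F [-5.1  5.8 27.8] q [-0.87  0.67  1.19  1.81 -0.68  1.15 -0.67] yaw -69.8
shift [-2.8 -0.3  0.7] turn [ 2.000e-03 -3.000e-03 -2.003e+00]
bubble -10.499999999999975 1.0000000000000355 centroid -4.75 ends -40.0 28.50000000000006 lines 0.0 9.7 C [0.5317 0.1215 0.083 ]
```

>>> {"method": "step_arm", "body": {"commands": [[[0, 0, 0], [0, 0, 0.06], 5], [[0, 0, 0], [0, 0, 0.06], 5], [[0, 0, 0], [0, 0, 0.06], 5], [[0, 0, 0], [0, 0, 0.06], 5], [[0, 0, 0], [0, 0, 0.06], 5]]}}

```text
t: 16.2
ee_pos: [0.5743, -0.0528, 0.0966]
tcp_rot: [-0.001, 1.0, 0.027, 0.001]
wrist_force: [-4.5, 5.3, 26.6]
finger_gap: 0.0126
gripper_force: 66.0
```

```bash
python3 - <<'E'
from h import *
to([.5715,-.0535,.096],45)
E
```

```text
t 16.2 pos [ 0.5743 -0.0528  0.0966] gap 0.0126 F [-4.5  5.3 26.6] q [-0.9   0.71  1.25  1.81 -0.74  1.18 -0.93] yaw -86.9
shift [-2.8  0.6  0.6] turn [ 2.000e-03 -3.000e-03 -2.302e+00]
```

>>> {"method": "step_arm", "body": {"commands": [[[0, 0, 0], [0, 0, 0.06], 5], [[0, 0, 0], [0, 0, 0.06], 5], [[0, 0, 0], [0, 0, 0.06], 5], [[0, 0, 0], [0, 0, 0.06], 5], [[0, 0, 0], [0, 0, 0.06], 5]]}}

```text
t: 16.62
ee_pos: [0.5743, -0.0527, 0.0966]
tcp_rot: [-0.001, 0.992, -0.123, 0.001]
wrist_force: [-5.7, 5.2, 27.2]
finger_gap: 0.013
gripper_force: 66.1
```

>>> {"method": "step_arm", "body": {"commands": [[[0, 0, 0], [0, 0, 0], 5], [[0, 0, 0], [0, 0, 0], 5], [[0, 0, 0], [0, 0, 0], 5], [[0, 0, 0], [0, 0, 0], 5], [[0, 0, 0], [0, 0, 0], 5]]}}

```text
t: 17.03
ee_pos: [0.5743, -0.0527, 0.0966]
tcp_rot: [-0.001, 0.993, -0.121, 0.001]
wrist_force: [-4.2, 4.9, 27.6]
finger_gap: 0.0126
gripper_force: 66.1
```

>>> {"method": "step_arm", "body": {"commands": [[[0, 0, 0], [0, 0, 0], 5], [[0, 0, 0], [0, 0, 0], 5], [[0, 0, 0], [0, 0, 0], 5], [[0, 0, 0], [0, 0, 0], 5], [[0, 0, 0], [0, 0, 0], 5]]}}

```text
t: 17.45
ee_pos: [0.5743, -0.0527, 0.0966]
tcp_rot: [-0.001, 0.993, -0.121, 0.001]
wrist_force: [-4.5, 6.0, 26.9]
finger_gap: 0.0127
gripper_force: 66.1
```

>>> {"method": "step_arm", "body": {"commands": [[[0, 0, 0], [0, 0, 0], 5], [[0, 0, 0], [0, 0, 0], 5], [[0, 0, 0], [0, 0, 0], 5], [[0, 0, 0], [0, 0, 0], 5], [[0, 0, 0], [0, 0, 0], 5]]}}

```text
t: 17.87
ee_pos: [0.5743, -0.0527, 0.0966]
tcp_rot: [-0.001, 0.993, -0.121, 0.001]
wrist_force: [-4.5, 6.3, 27.6]
finger_gap: 0.0128
gripper_force: 66.1
```

```bash
python3 - <<'E'
from h import *
to([.5715,-.0535,.096],45); bub(3)
E
```

```text
t 17.87 pos [ 0.5743 -0.0527  0.0966] gap 0.0128 F [-4.5  6.3 27.6] q [-0.91  0.75  1.28  1.81 -0.78  1.2  -1.2 ] yaw -103.9
shift [-2.5  1.5  0.6] turn [ 2.000e-03 -4.000e-03 -2.599e+00]
bubble -27.99999999999999 11.000000000000044 centroid 3.05 ends -40.0 14.500000000000048 lines 0.0 9.7 C [0.5302 0.1298 0.083 ]
```

```bash
cat >> h.py <<'E'
def prof(n=3):
    d=r.get_image("top");f=np.mean([d["frame"].astype(np.float32)]+[r.get_image("top")["frame"] for _ in range(n-1)],0).astype(np.float32)
    C=np.array([.5317,.1208,.083]);u=np.array([np.cos(np.radians(-77.8)),np.sin(np.radians(-77.8)),0]);v=np.array([-u[1],u[0],0]);S=np.arange(-.036,.0361,.0005)
    P=np.mean([[cv2.getRectSubPix(f,(1,1),tuple(float(z) for z in proj(d,C+s*u+w*v)))[0,0] for s in S] for w in(-.002,0,.002)],0)
    for i in range(0,len(S),3): print(f"{S[i]*1000:.1f}:{P[i][1]:.0f},{P[i][2]:.0f}",end=' ')
    k=abs(S)<.016; b=np.clip(P[:,2]-60,0,None)*k; print("\ncentroid",(b*S).sum()/b.sum()*1e3, "width",S[P[:,2]*k>90][[0,-1]]*1e3)
    return d
E
python3 - <<'E'
from h import *
d=prof()
e=r.get_image("side")
cv2.imwrite("pics/c7.png",np.hstack([cv2.resize(d["frame"][205:280,190:290],(400,300),interpolation=cv2.INTER_CUBIC),cv2.resize(e["frame"][150:240,220:340],(400,300),interpolation=cv2.INTER_CUBIC)])[:,:,::-1])
E
```

```text
-36.0:89,78 -34.5:49,39 -33.0:95,30 -31.5:152,27 -30.0:173,27 -28.5:175,26 -27.0:175,26 -25.5:176,27 -24.0:177,27 -22.5:178,28 -21.0:178,28 -19.5:177,27 -18.0:175,25 -16.5:174,26 -15.0:175,26 -13.5:176,27 -12.0:155,27 -10.5:118,27 -9.0:144,43 -7.5:175,77 -6.0:187,127 -4.5:178,140 -3.0:154,125 -1.5:135,108 0.0:130,102 1.5:129,99 3.0:119,78 4.5:107,54 6.0:97,27 7.5:79,15 9.0:62,12 10.5:80,13 12.0:90,15 13.5:89,17 15.0:82,23 16.5:76,28 18.0:69,33 19.5:65,37 21.0:60,42 22.5:60,44 24.0:61,46 25.5:64,48 27.0:66,50 28.5:67,52 30.0:69,54 31.5:71,55 33.0:73,56 34.5:75,58 36.0:77,59 
centroid -2.7802909874311634 width [-7.  2.]
```

View pics/c7.png

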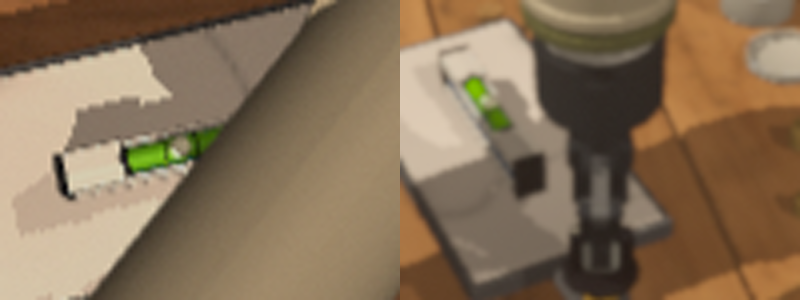

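The top view shows the bubble just between the lines, with edges at about -7.3 and +4.3 mm and lines at -10.4 and +9. That puts it roughly 1 mm towards the fixed feet, and the arm's shadow covers the right part. I'll add a last 0.25 rad.

>>> {"method": "step_arm", "body": {"commands": [[[0, 0, 0], [0, 0, 0.05], 5], [[0, 0, 0], [0, 0, 0.05], 5], [[0, 0, 0], [0, 0, 0.05], 5], [[0, 0, 0], [0, 0, 0.05], 5], [[0, 0, 0], [0, 0, 0.05], 5]]}}

```text
t: 18.78
ee_pos: [0.5743, -0.0526, 0.0966]
tcp_rot: [-0.001, 0.969, -0.245, 0.001]
wrist_force: [-5.4, 6.3, 26.9]
finger_gap: 0.0128
gripper_force: 66.1
```

>>> {"method": "step_arm", "body": {"commands": [[[0, 0, 0], [0, 0, 0], 5], [[0, 0, 0], [0, 0, 0], 5], [[0, 0, 0], [0, 0, 0], 5], [[0, 0, 0], [0, 0, 0], 5], [[0, 0, 0], [0, 0, 0], 5]]}}

```text
t: 19.2
ee_pos: [0.5743, -0.0526, 0.0966]
tcp_rot: [-0.001, 0.97, -0.244, 0.001]
wrist_force: [-5.1, 5.5, 26.4]
finger_gap: 0.0126
gripper_force: 66.0
```

>>> {"method": "step_arm", "body": {"commands": [[[0, 0, 0], [0, 0, 0], 5], [[0, 0, 0], [0, 0, 0], 5], [[0, 0, 0], [0, 0, 0], 5], [[0, 0, 0], [0, 0, 0], 5], [[0, 0, 0], [0, 0, 0], 5]]}}

```text
t: 19.62
ee_pos: [0.5744, -0.0526, 0.0966]
tcp_rot: [-0.001, 0.97, -0.244, 0.001]
wrist_force: [-4.6, 5.7, 26.9]
finger_gap: 0.0127
gripper_force: 66.0
```

>>> {"method": "step_arm", "body": {"commands": [[[0, 0, 0], [0, 0, 0], 5], [[0, 0, 0], [0, 0, 0], 5], [[0, 0, 0], [0, 0, 0], 5], [[0, 0, 0], [0, 0, 0], 5], [[0, 0, 0], [0, 0, 0], 5]]}}

```text
t: 20.03
ee_pos: [0.5744, -0.0526, 0.0966]
tcp_rot: [-0.001, 0.97, -0.244, 0.001]
wrist_force: [-4.6, 5.0, 27.5]
finger_gap: 0.0127
gripper_force: 66.0
```

```bash
python3 - <<'E'
from h import *
to([.5715,-.0535,.096],45);d=prof()
e=r.get_image("side")
# side profile along the vial
f=e["frame"].astype(np.float32);C=np.array([.532,.1100,.083]);u=np.array([np.cos(np.radians(-77.8)),np.sin(np.radians(-77.8)),0])
print([(round(s*1e3),*[int(z) for z in cv2.getRectSubPix(f,(1,1),tuple(map(float,proj(e,C+s*u))))[0,0][1:]]) for s in np.arange(-.05,.041,.003)])
E
```

```text
t 20.03 pos [ 0.5744 -0.0526  0.0966] gap 0.0127 F [-4.6  5.  27.5] q [-0.91  0.77  1.3   1.81 -0.8   1.21 -1.44] yaw -118.2
shift [-2.1  2.1  0.6] turn [ 1.000e-03 -5.000e-03 -2.849e+00]
-36.0:88,77 -34.5:48,38 -33.0:93,27 -31.5:151,25 -30.0:174,27 -28.5:176,27 -27.0:176,27 -25.5:176,27 -24.0:177,27 -22.5:177,27 -21.0:178,27 -19.5:177,27 -18.0:175,26 -16.5:174,25 -15.0:173,26 -13.5:174,28 -12.0:152,26 -10.5:114,24 -9.0:141,31 -7.5:152,42 -6.0:119,61 -4.5:112,78 -3.0:116,88 -1.5:123,95 0.0:127,98 1.5:128,98 3.0:126,94 4.5:121,82 6.0:103,42 7.5:80,22 9.0:60,15 10.5:70,21 12.0:78,26 13.5:70,33 15.0:65,37 16.5:60,42 18.0:60,44 19.5:60,47 21.0:63,49 22.5:65,50 24.0:67,52 25.5:69,53 27.0:71,54 28.5:74,56 30.0:76,59 31.5:78,60 33.0:79,60 34.5:81,62 36.0:83,63 
centroid 0.06532947419133824 width [-2.5  3.5]
[(-50, 167, 145), (-47, 142, 103), (-44, 138, 52), (-41, 161, 9), (-38, 178, 0), (-35, 186, 0), (-32, 185, 0), (-29, 185, 0), (-26, 180, 0), (-23, 173, 0), (-20, 161, 25), (-17, 149, 61), (-14, 135, 78), (-11, 129, 86), (-8, 122, 77), (-5, 110, 55), (-2, 101, 34), (1, 101, 16), (4, 105, 12), (7, 106, 11), (10, 106, 9), (13, 104, 14), (16, 99, 26), (19, 91, 47), (22, 90, 70), (25, 100, 85), (28, 108, 92), (31, 109, 94), (34, 110, 94), (37, 109, 94), (40, 110, 94)]
```

```bash
python3 -c "
from bench import r
print(r.sign_off())"
```

```text
the job is handed in; nothing more can be done
None
```

The job is handed in at about 20 s of the 72 s allowed: the level lies lengthwise on the middle of the marble, and the arm still grips the knob and presses it right down with about 27 N, with the bubble measured within about 0.5 mm of centre; I never touched the weights, cup or spanner.

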